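# Take the left-hand knob off the spindle sander

### The job

The sanding drum is due for a change: first switch the spindle sander off at its lever-lock switch (pull the collar up, throw the lever fully over to the red dot and let the collar drop home). Then unscrew the red knob from the top of the spindle - its thread is left-handed, so feel for the way it eases and do not force it - and lay it in the steel dish. Leave the spare sleeve and the wooden offcut on the station where they are.

Things in the scene. Friction and masses are not known exactly. Their poses are not given: they have to be found in the camera images.
- switchbox: grey switch box feeding the sander, fixed to the bench, 130 (its x) x 100 (its y) x 75 mm high; a lever-lock toggle stands on the middle of its top. Origin at the centre of its underside; x points from the green dot (on) to the red dot (off), z up
- toggle_pivot (a point): pivot of the switch's lever, 4 mm above the centre of the box's top; axes as the box's, the lever turns about y. Two steel ears (5 mm thick in x, reaching 20 mm above the pivot) straddle the lever between y = -10 and +10 mm
- collar_grip (a point): where to grip the lever's locking collar, on its axis, 46 mm out from the pivot while it is down; z points outwards along the lever, y along the hinge axis. The collar is a ribbed aluminium sleeve, 16 mm across, 20 to 55 mm out from the pivot (a 19 mm rim on the last 3 mm), that slides along the lever
- collar (a joint): how far the collar is drawn out along the lever, m: 0 is down, 0.009 the most. While down, the flange at its foot is caught behind the ears and the lever cannot swing; drawn out by 6.5 mm or more, against its spring (3 N at rest, 6 to 7 N drawn out), it passes over them. Let go, it springs down
- toggle (a joint): angle of the lever, rad: 0 is on, leaning 0.42 from upright towards the green dot (the box's -x); 0.84 is off, leaning 0.42 the other way, towards the red dot. It turns about the box's y axis with light friction and stays where it is put
- sander: spindle sanding station, fixed to the bench: plywood box 300 x 300 mm, grey top 120 mm above the bench, in its middle an upright rust-brown drum 50 mm across, up to 221 mm. Origin at the centre of its underside, z up along the spindle. A washer 40 mm across, pushed up by the squeezed rubber drum with up to 20 N, lies between drum and knob
- spindle_end (a point): top of the steel spindle, 244 mm above the bench, inside the knob at first. Its coarse thread is LEFT-handed: seen from above the knob loosens clockwise, rising 14 mm a turn, and comes free after 0.35 to 0.6 of a turn (it varies); before that it cannot be pulled off. The other way it tightens against a hard stop; over 0.8 N m or 100 N there strips it
- knob_mid (a point): centre, half-way up, of the red twelve-sided plastic knob screwed on the spindle: 44 mm across flats, 34 mm high, 70 g, white mark on its closed top; z up, flats face its x axis and every 30 degrees. Hand-tight: 0.2 to 0.5 N m starts it, easing as it rises. It stays where it is let go, and once free lifts straight off, clear after 25 mm
- dish: round shallow steel dish, loose on the bench, 144 mm across the rim, 30 mm high, floor about 3 mm thick; origin at the centre of its underside
- sleeve: spare sanding sleeve, a grey-brown tube 52 mm across and 100 mm tall standing on the station's top; origin at the centre of its underside
- offcut: pale round-ended wooden piece about 100 x 45 x 22 mm lying on the station's top; origin on its underside
Mind the look-alikes: they are no part of the job. Of the things that look like the part that bears knob_mid, the smallest one is meant.

How it is judged:
On the way, in this order (a step that is already met when the one before it is completed fails the run):
1. the switch is off: lever fully over to the red dot and the collar back down (value of joint toggle above 0.72 rad and value of joint collar below 0.002 m), for 0.2 s.
2. the knob is unscrewed and lifted clear of the spindle (z of knob_mid in the frame of sander above 0.272 m), for 0.1 s.
At the end, for the whole second after the job is handed in: The lever is over to off (more than 0.72 rad) with its collar down (less than 2 mm drawn out), and the knob lies at rest and released inside the dish (centre within 55 mm of the dish's centre and lower than 50 mm above its underside), the dish standing level (all of step 1 and horizontal distance between knob_mid and dish below 0.055 m and z of knob_mid in the frame of dish below 0.05 m and angle between dish's own z axis and vertical below 0.1 rad and linear speed of knob below 0.03 m/s and contact force between knob and the fingers below 0.1 N); the robot touches nothing.
It fails at once if the knob was forced against its thread or stop (contact force between knob and sander above 140 N).
It fails at once if the spare sleeve or the offcut on the station was shifted by more than 30 mm (distance of any of sleeve, offcut from where it was at the start of the episode above 0.03 m).
It also fails if it takes over 72 s, if anything falls off the work surface, if the arm or the gripper's body presses on something with over 40 N, if the wrist force passes 120 N, or if a joint passes its speed limit or range.

### The arm

A 6-joint arm with a two-finger parallel gripper is mounted at the origin on the work surface. World frame = base frame: x ahead of the robot, y to its left, z up, the work surface at z = 0. Lengths are in m, angles in rad, forces in N, time in s.
With the tool pointing down it reaches from about 0.25 to 0.725 m from the base axis. Payload 9.7 kg.
Tool frame: the origin (TCP) lies at the centre of the arm's flange, where the gripper is bolted on; the fingertips stand 173 mm ahead of it and the grasp point (between the pads) lies 155 mm ahead of it; z points along the fingers, y is the line along which they close (so a half turn about z gives the same grasp; the last joint's range is limited). The gripper opens to 85 mm and grips with 20 to 120 N. Pads are 22 mm wide; open, the fingers measure 114 mm over their backs; the gripper's body (76 mm by 85 mm) begins 54 mm behind the grasp point. The pads swing forward as they close: fully open they stand 13 mm farther back than shut.
Start: joints at [-1.136, 0.087, 0.176, 1.66, 0, 1.571], TCP at [0.232, -0.499, 0.405] pointing down, gripper open.
Joint ranges: [-3.13, 3.13], [-0.85, 1.81], [-1.15, 1.24], [-2.2, 2.28], [-1.44, 1.52], [-3.14, 3.14]. Speed limits (rad/s): [2.22, 2.22, 2.57, 3.14, 3.14, 3.14].

### API

Orientations are given as a unit quaternion [w, x, y, z].
In Python, from rig import manip gives the robot as it stands.
- The arm moves only by the tool play_rows, never from a script. Its argument "plan" is a list of rows, each a list of 7 numbers: the shift along the tool's x, y, z in cm, then the turn, a rotation vector about the tool's x, y, z in degrees, then the gripper's target within -1 to 1 (shut at 1, half-way at 0, fully open at -1). A call has 1 to 20 rows; each row shifts and turns the commanded pose from where the row before left it, along the tool's axes as they then stand; what a row does not reach is not made up. A row lasts 1/12 s, in which the tool goes at most 41.7 mm and 7.16 degrees, less where a joint would pass 70% of its speed; a pose out of reach is approached as far as the arm can. A call with a gripper value outside its range is refused whole. The fingers move at their own pace and stop on an object; "force" is the grip in N (left out, the last holds). Time passes only in rows, so rows that do not move let the fingers close. It gives the time, the measured TCP pose, the force, the opening and the grip force at its end, in the units of the state.
- manip.read_state(): the state, without advancing time (a new reading comes with each control period).
- manip.camera(name): name is "scene" or "top"; returns the picture (480x640x3 uint8, red, green, blue); there is no depth.
- manip.calibration(name): a dict with "fx", "fy", "cx", "cy" (pixels), "k1" (the pictures are not rectified: a ray, as slopes to the right and down, at radius r is drawn at 1 + k1 r^2 times it, then the intrinsics apply), "eye" and "orientation" of the camera in the world. Camera axes: x right, y down, z forward; pixel columns grow to the right and rows downward; lengths in m; the calibration is good to about 2 mm. A picture is of the moment at which its call begins. calibration takes no time and is no camera call.
- manip.close_job(): hands the job in; it is judged then, once.
The state is a dict: "time_s": time; "joint_pos": joint angles; "joint_velocities": joint speeds; "joint_efforts": joint torques, N m; "position": TCP position; "tool_rot": TCP orientation; "contact_force": force on the tool from outside, world axes, zero at the start; "wrist_torque": the same for the moment, N m; "grip_width": finger opening in m; "finger_force": force on a finger pad.
Only numpy, scipy, OpenCV 4.12 (cv2) and the standard library are available. Lean on these libraries where they do the work, as an engineer would, in place of code of your own. Each camera call takes 0.05 s, during which the arm holds its last target. There are 200 camera calls.

## Working session

There is one attempt and no reset: what is moved stays moved. The work goes in short steps, Python scripts to look and compute and a tool call to move; the robot and the scene stay as the last step left them, time stands still between calls to the robot, and variables do not carry over. Pictures are saved under pics/ and viewed, at most 10 in all, crops included, and the job is handed in when it is done.

Besides the shell and the picture viewer there is one more tool, called after "Call:" in YAML: its name, and indented under it one key for each argument. play_rows: Moves the arm, as the interface text tells. Its arguments: {"type":"object","properties":{"plan":{"type":"array"},"force":{"type":"number"}},"required":["plan"]}

```bash
mkdir -p pics; python3 - <<'E'
from rig import manip
import cv2
for n in("scene","top"):
    cv2.imwrite(f"pics/{n}0.png",manip.camera(n)[:,:,::-1]); print(n,manip.calibration(n))
print(manip.read_state())
E
```

```text
scene {'fx': 606.041979829719, 'fy': 606.041979829719, 'cx': 324.24316938472856, 'cy': 243.63345323141058, 'k1': -0.06670901259103447, 'eye': array([1.51732651, 0.35223882, 1.03804454]), 'orientation': array([-0.23302751,  0.53054626,  0.73861417, -0.34448216])}
top {'fx': 608.169026480093, 'fy': 608.169026480093, 'cx': 316.4276458326397, 'cy': 234.63429885788747, 'k1': -0.21047225696399333, 'eye': array([ 0.40033075, -0.01041843,  1.47077397]), 'orientation': array([-0.05039157,  0.71224097, -0.69909192,  0.03799964])}
{'time_s': 0.1, 'joint_pos': array([-1.13601491e+00,  8.74240795e-02,  1.75247323e-01,  1.65979658e+00,
        3.37658477e-05,  1.57078738e+00]), 'joint_velocities': array([ 8.20558537e-04, -1.61372306e-03,  1.30704849e-03,  2.50091295e-05,
        1.06674486e-03,  1.66957802e-03]), 'joint_efforts': array([ 2.24669930e-03, -5.21560800e+01,  4.65653872e+01,  1.60246447e-02,
        8.24556969e-05,  1.65052671e-05]), 'position': array([ 0.23167563, -0.49883947,  0.40406082]), 'tool_rot': array([-5.78294723e-04,  9.76462419e-01,  2.15686803e-01, -1.10441898e-04]), 'contact_force': array([-0.79608021, -0.36612504,  0.12455691]), 'wrist_torque': array([-0.01989705, -0.04158721,  0.02253483]), 'finger_force': 0.0, 'grip_width': 0.08531461056695168}
```

View pics/scene0.png

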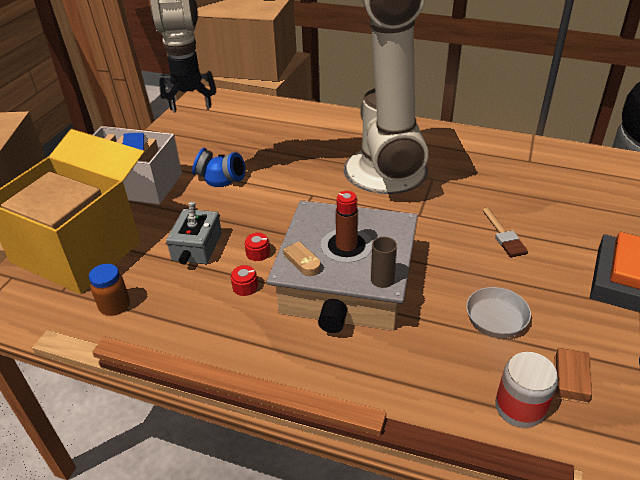

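View pics/top0.png

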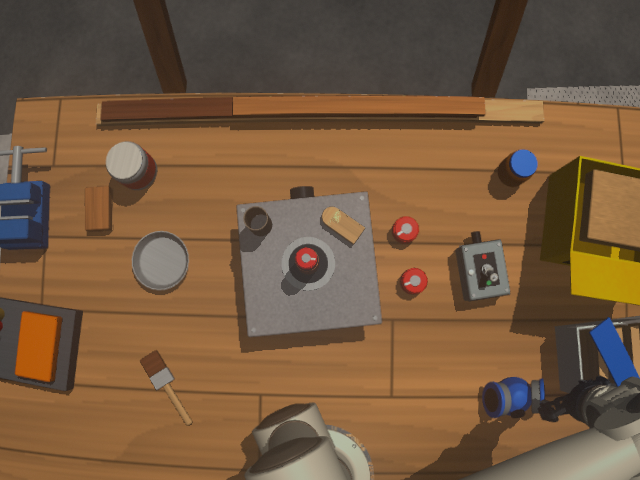

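The overview shows the sander with its knob at top (306,258), the switch box at top (484,270), and the dish at top (160,261). The two red knobs on the bench are decoys. Next I'll take enlarged crops.

```bash
python3 - <<'E'
import cv2,numpy as np
t=cv2.imread("pics/top0.png");s=cv2.imread("pics/scene0.png")
c=lambda im,x,y,w,h,k:cv2.resize(im[y:y+h,x:x+w],None,fx=k,fy=k,interpolation=cv2.INTER_CUBIC)
a=c(t,445,225,80,80,5);b=c(s,155,190,80,80,5)
d=c(t,266,218,80,40*2,5)[:200*2];
cv2.imwrite("pics/crop1.png",np.hstack([a,b]))
cv2.imwrite("pics/crop2.png",np.hstack([d,c(s,310,175,80,80,5)]))
E
```

```text
(no output)
```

View pics/crop1.png

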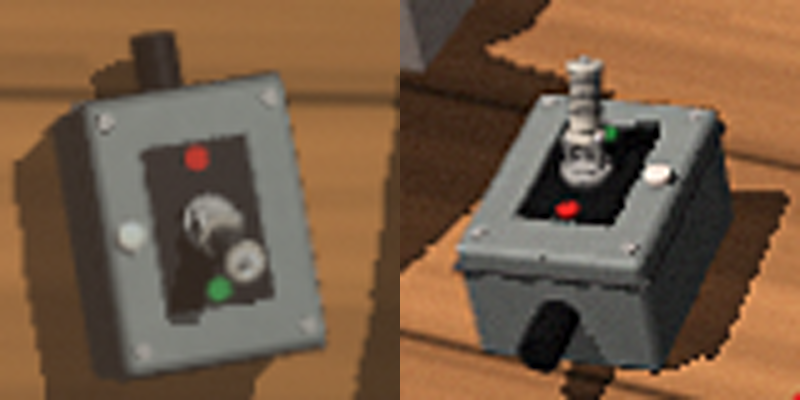

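View pics/crop2.png

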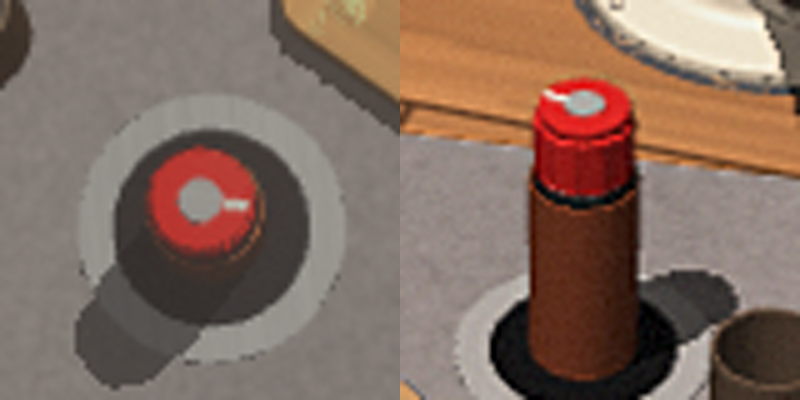

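```bash
cat > h.py <<'E'
import numpy as np,cv2
from rig import manip
from scipy.spatial.transform import Rotation as R
def rot(q): return R.from_quat(np.roll(q,-1))
def w(n,px,z):
    c=manip.calibration(n);K=np.array([[c['fx'],0,c['cx']],[0,c['fy'],c['cy']],[0,0,1]])
    p=cv2.undistortPoints(np.array(px,float).reshape(-1,1,2),K,np.array([c['k1'],0,0,0]))[:,0]
    d=rot(c['orientation']).apply(np.c_[p,np.ones(len(p))]);e=c['eye']
    return e+d*((z-e[2])/d[:,2])[:,None]
def proj(n,P):
    c=manip.calibration(n);K=np.array([[c['fx'],0,c['cx']],[0,c['fy'],c['cy']],[0,0,1]])
    p=rot(c['orientation']).inv().apply(np.atleast_2d(P)-c['eye'])
    return cv2.projectPoints(p,np.zeros(3),np.zeros(3),K,np.array([c['k1'],0,0,0]))[0][:,0]
E
python3 - <<'E'
from h import *
np.set_printoptions(precision=4,suppress=True)
o=np.array([445,225.]);C=lambda l,o=o:np.array(l)/5+o-.4
s=w("top",C([(104,121),(270,96),(143,352),(310,325)]),.077);print("screws",s,s.mean(0))
d=w("top",C([(197,158),(219,289)]),.075);print("dots",d)
so=np.array([155-80,190.])
s2=w("scene",C([(480,232),(631,248),(548,101),(697,117)],so),.077);print("scene screws",s2,s2.mean(0))
ds=w("scene",C([(568,209),(611,133)],so),.075);print("scene dots",ds)
x=s[:2].mean(0)-s[2:].mean(0);print("yaw",np.arctan2(x[1],x[0]),"dots",np.arctan2(*(d[0]-d[1])[[1,0]]))
k=w("top",C([(200,200),(235,205)],np.array([266,218.])),.258);print("knob",k,np.arctan2(*(k[1]-k[0])[[1,0]]))
ks=w("scene",C([(586,102),(550,94)],np.array([230,175.])),.258);print("knob scene",ks,np.arctan2(*(ks[1]-ks[0])[[1,0]]))
print("dish",w("top",[(160,261)],.03),w("scene",[(499,311)],.03))
print("sleeve",w("top",[(258,220)],.22),"off",w("top",[(343,225)],.142))
st=w("top",[(238,205),(368,192),(380,324),(248,335)],.12);print("station",st,st.mean(0))
E
```

```text
screws [[ 0.5483 -0.3311  0.077 ]
 [ 0.5613 -0.411   0.077 ]
 [ 0.4412 -0.3491  0.077 ]
 [ 0.4543 -0.4291  0.077 ]] [ 0.5013 -0.3801  0.077 ]
dots [[ 0.5318 -0.3759  0.075 ]
 [ 0.4708 -0.3859  0.075 ]]
scene screws [[ 0.5639 -0.4066  0.077 ]
 [ 0.5517 -0.328   0.077 ]
 [ 0.4585 -0.4268  0.077 ]
 [ 0.447  -0.345   0.077 ]] [ 0.5053 -0.3766  0.077 ]
scene dots [[ 0.5323 -0.3744  0.075 ]
 [ 0.4705 -0.3833  0.075 ]]
yaw 0.1670941468892866 dots 0.16318920326060826
knob [[0.5059 0.0331 0.258 ]
 [0.5042 0.0191 0.258 ]] -1.6946636138063467
knob scene [[0.5037 0.0339 0.258 ]
 [0.5029 0.0172 0.258 ]] -1.6231073064218218
dish [[0.5103 0.3941 0.03  ]] [[0.5221 0.3993 0.03  ]]
sleeve [[0.586  0.1356 0.22  ]] off [[ 0.5897 -0.0436  0.142 ]]
station [[ 0.6345  0.1941  0.12  ]
 [ 0.6692 -0.0997  0.12  ]
 [ 0.3735 -0.1294  0.12  ]
 [ 0.3432  0.1622  0.12  ]] [0.5051 0.0318 0.12  ]
```

```bash
cat >> h.py <<'E'
U=np.array([np.cos(.165),np.sin(.165),0]);PIV=np.array([.502,-.379,.079])
def lever(r,th):  # tool aligned with lever leaning th towards +u, grasp r out
    z=-(U*np.sin(th)+np.array([0,0,np.cos(th)]));v=np.array([-U[1],U[0],0])
    y=-v;x=np.cross(y,z);return PIV-z*(.155+r),R.from_matrix(np.c_[x,y,z])
def down(p,psi):
    x=np.array([np.cos(psi),np.sin(psi),0]);z=np.array([0,0,-1.]);return np.array(p)+[0,0,.155],R.from_matrix(np.c_[x,np.cross(z,x),z])
def go(p,q):
    s=manip.read_state();a=rot(s['tool_rot'])
    d=a.inv().apply(p-s['position'])*100;t=(a.inv()*q).as_rotvec(degrees=True)
    np.set_printoptions(precision=3,suppress=True);print("shift cm",d,"turn deg",t,"t",s['time_s'])
E
python3 - <<'E'
from h import *
go(*lever(.106,-.42));go(*lever(.16,0))
E
```

```text
shift cm [19.307 -2.309  8.678] turn deg [-3.312 23.924 15.215] t 0.1
shift cm [29.565  0.519  1.006] turn deg [-0.067  0.007 15.458] t 0.1
```

Call:
play_rows:
  plan:
    - [2.41, -0.29, 1.08, 0, 0, 0, -1]
    - [2.41, -0.29, 1.08, 0, 0, 0, -1]
    - [2.41, -0.29, 1.08, 0, 0, 0, -1]
    - [2.41, -0.29, 1.08, 0, 0, 0, -1]
    - [2.41, -0.29, 1.08, 0, 0, 0, -1]
    - [2.41, -0.29, 1.08, 0, 0, 0, -1]
    - [2.41, -0.29, 1.08, 0, 0, 0, -1]
    - [2.41, -0.29, 1.08, 0, 0, 0, -1]
    - [0, 0, 0, -0.66, 4.78, 3.04, -1]
    - [0, 0, 0, -0.66, 4.78, 3.04, -1]
    - [0, 0, 0, -0.66, 4.78, 3.04, -1]
    - [0, 0, 0, -0.66, 4.78, 3.04, -1]
    - [0, 0, 0, -0.66, 4.78, 3.04, -1]
    - [0, 0, 0, 0, 0, 0, -1]
    - [0, 0, 0, 0, 0, 0, -1]
  force: 60

```text
time_s: 1.35
position: [0.3962, -0.3964, 0.3181]
tool_rot: [-0.017, 0.975, 0.081, 0.206]
contact_force: [-0.1, 0.3, 0.3]
grip_width: 0.0858
finger_force: 0.0
```

```bash
python3 - <<'E'
from h import *
go(*lever(.106,-.42));go(*lever(.046,-.42));print(manip.read_state()['joint_pos'])
ims=[]
for n in("top","scene"):
    im=manip.camera(n)[:,:,::-1].copy()
    P=np.array([PIV,PIV-U*.046*np.sin(.42)+[0,0,.046*np.cos(.42)]])
    p=proj(n,P);print(n,p)
    x,y=(p[1]-50).astype(int);c=cv2.resize(im[y:y+100,x:x+100],None,fx=4,fy=4,interpolation=cv2.INTER_CUBIC)
    for q in p: cv2.circle(c,tuple(((q-[x,y]+.5)*4).astype(int)),3,(255,0,255),-1)
    ims.append(c)
cv2.imwrite("pics/sw.png",np.hstack(ims))
E
```

```text
shift cm [0.045 0.021 0.102] turn deg [0.044 0.156 0.094] t 1.35
shift cm [0.061 0.017 6.102] turn deg [0.044 0.156 0.094] t 1.35
[-0.854 -0.041 -0.147  1.236  0.352  2.162]
top [[485.856 268.861]
 [492.026 275.773]]
scene [[192.143 222.598]
 [191.899 205.037]]
```

View pics/sw.png

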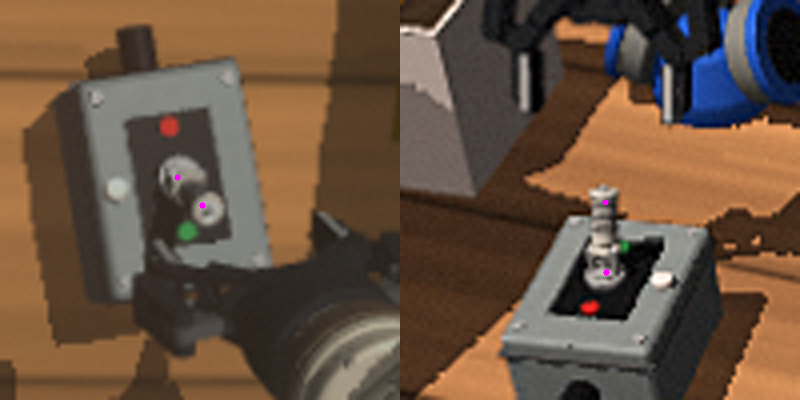

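The overlaid pivot and grip points fall on the lever in both views, and the fingers straddle its line. I'll advance and grip.

Call:
play_rows:
  plan:
    - [0, 0, 1.5, 0, 0, 0, -1]
    - [0, 0, 1.5, 0, 0, 0, -1]
    - [0, 0, 1.5, 0, 0, 0, -1]
    - [0.05, 0, 1.0, 0, 0, 0, -1]
    - [0, 0, 0.5, 0, 0, 0, -1]
    - [0, 0, 0, 0, 0, 0, 1]
    - [0, 0, 0, 0, 0, 0, 1]
    - [0, 0, 0, 0, 0, 0, 1]
    - [0, 0, 0, 0, 0, 0, 1]
    - [0, 0, 0, 0, 0, 0, 1]
    - [0, 0, 0, 0, 0, 0, 1]
    - [0, 0, 0, 0, 0, 0, 1]
    - [0, 0, 0, 0, 0, 0, 1]
  force: 60

```text
time_s: 2.53
position: [0.4211, -0.3921, 0.2645]
tool_rot: [-0.017, 0.975, 0.081, 0.208]
contact_force: [-3.5, 6.0, 6.7]
grip_width: 0.015
finger_force: 58.3
```

Call:
play_rows:
  plan:
    - [0, 0, -0.2, 0, 0, 0, 1]
    - [0, 0, -0.2, 0, 0, 0, 1]
    - [0, 0, -0.2, 0, 0, 0, 1]
    - [0, 0, -0.2, 0, 0, 0, 1]
    - [0, 0, 0, 0, 0, 0, 1]
    - [0, 0, 0, 0, 0, 0, 1]

```text
time_s: 3.03
position: [0.4181, -0.3926, 0.2704]
tool_rot: [-0.018, 0.975, 0.081, 0.208]
contact_force: [3.2, 4.8, -4.7]
grip_width: 0.0154
finger_force: 58.5
```

```bash
python3 - <<'E'
from h import *
s=manip.read_state();go(*lever(.054,-.42));print(rot(s['tool_rot']).inv().apply(s['contact_force']),s['grip_width'],s['joint_pos'])
E
```

```text
shift cm [-0.044  0.041  0.041] turn deg [-0.067  0.024  0.033] t 3.0333
[ 1.689 -4.167  5.855] 0.015367817936718793 [-0.82  -0.007 -0.207  1.13   0.347  2.198]
```

Call:
play_rows:
  plan:
    - [0, 0.03, -0.15, 0, 0, 0, 1]
    - [0, 0, 0, 0, 0, 0, 1]
    - [1.1, 0, 0.03, 0, -3, 0, 1]
    - [1.1, 0, 0.03, 0, -3, 0, 1]
    - [1.1, 0, 0.03, 0, -3, 0, 1]
    - [1.1, 0, 0.03, 0, -3, 0, 1]
    - [0, 0, 0, 0, 0, 0, 1]

```text
time_s: 3.62
position: [0.46, -0.3857, 0.285]
tool_rot: [-0.009, 0.991, 0.083, 0.102]
contact_force: [-1.1, 4.7, -5.6]
grip_width: 0.0152
finger_force: 58.9
```

```bash
python3 - <<'E'
from h import *
s=manip.read_state();go(*lever(.054,-.42+np.radians(12)));print(rot(s['tool_rot']).inv().apply(s['contact_force']),s['grip_width'],s['joint_pos'])
E
```

```text
shift cm [-0.145  0.031  0.13 ] turn deg [-0.104  0.279  0.093] t 3.6167
[-1.405 -4.787  5.44 ] 0.015186434367546098 [-0.728  0.117 -0.03   1.296  0.161  2.258]
```

Call:
play_rows:
  plan:
    - [1.1, 0, 0.03, 0, -3, 0, 1]
    - [1.1, 0, 0.03, 0, -3, 0, 1]
    - [1.1, 0, 0.03, 0, -3, 0, 1]
    - [1.1, 0, 0.03, 0, -3, 0, 1]
    - [1.1, 0, 0.03, 0, -3, 0, 1]
    - [1.1, 0, 0.03, 0, -3, 0, 1]
    - [1.1, 0, 0.03, 0, -3, 0, 1]
    - [1.1, 0, 0.03, 0, -3, 0, 1]
    - [0, 0, 0, 0, 0, 0, 1]

```text
time_s: 4.37
position: [0.5463, -0.3714, 0.2831]
tool_rot: [0.008, 0.991, 0.083, -0.107]
contact_force: [-2.5, 4.8, -5.2]
grip_width: 0.0146
finger_force: 59.0
```

```bash
python3 - <<'E'
from h import *
s=manip.read_state();go(*lever(.054,-.42+np.radians(36)));print(rot(s['tool_rot']).inv().apply(s['contact_force']),s['grip_width'],s['joint_pos'])
E
```

```text
shift cm [-0.178  0.026 -0.002] turn deg [-0.122  0.347  0.128] t 4.3667
[-0.483 -5.157  5.441] 0.014613367526362456 [-0.573  0.446  0.368  1.654 -0.142  2.413]
```

Call:
play_rows:
  plan:
    - [1.1, 0, 0.03, 0, -3, 0, 1]
    - [1.1, 0, 0.03, 0, -3, 0, 1]
    - [1.1, 0, 0.03, 0, -3, 0, 1]
    - [0.9, 0, 0.03, 0, -3, 0, 1]
    - [0, 0, 0, 0, 0, 0, 1]
    - [0, 0, 0, 0, 0, 0, 1]

```text
time_s: 4.87
position: [0.5845, -0.3653, 0.2712]
tool_rot: [0.016, 0.975, 0.081, -0.207]
contact_force: [-4.3, 6.9, -6.0]
grip_width: 0.015
finger_force: 59.6
```

```bash
python3 - <<'E'
from h import *
s=manip.read_state();go(*lever(.046,.42));print(rot(s['tool_rot']).inv().apply(s['contact_force']),s['grip_width'],s['joint_pos'])
E
```

```text
shift cm [ 0.196 -0.001  0.857] turn deg [-0.141 -0.068  0.089] t 4.8667
[-0.412 -7.546  6.733] 0.015035446212331964 [-0.517  0.642  0.597  1.86  -0.257  2.502]
```

Call:
play_rows:
  plan:
    - [0.2, 0, 0, 0, 0, 0, 1]
    - [0.1, 0, 0, 0, 0, 0, 1]
    - [0, 0, 0.3, 0, 0, 0, 1]
    - [0, 0, 0.3, 0, 0, 0, 1]
    - [0, 0, 0.25, 0, 0, 0, 1]
    - [0, 0, 0, 0, 0, 0, 1]
    - [0, 0, 0, 0, 0, 0, 1]

```text
time_s: 5.45
position: [0.583, -0.3654, 0.2645]
tool_rot: [0.016, 0.975, 0.081, -0.206]
contact_force: [-2.8, 8.8, -3.1]
grip_width: 0.0152
finger_force: 60.3
```

```bash
python3 - <<'E'
from h import *
s=manip.read_state();go(*lever(.046,.42));print(rot(s['tool_rot']).inv().apply(s['contact_force']),s['grip_width'])
E
```

```text
shift cm [0.065 0.01  0.185] turn deg [-0.085 -0.235  0.013] t 5.45
[ 0.008 -9.157  3.366] 0.015224603285389084
```

Call:
play_rows:
  plan:
    - [0, 0, 0.1, 0, 0, 0, 0]
    - [0, 0, 0, 0, 0, 0, -0.5]
    - [0, 0, 0, 0, 0, 0, -1]
    - [0, 0, 0, 0, 0, 0, -1]
    - [0, 0, 0, 0, 0, 0, -1]
    - [0, 0, -2, 0, 0, 0, -1]
    - [0, 0, -3, 0, 0, 0, -1]
    - [0, 0, -3, 0, 0, 0, -1]

```text
time_s: 6.12
position: [0.615, -0.3604, 0.337]
tool_rot: [0.017, 0.975, 0.08, -0.207]
contact_force: [1.9, -0.3, 0.9]
grip_width: 0.0853
finger_force: 0.0
```

```bash
python3 - <<'E'
from h import *
s=manip.read_state();print(s['grip_width'],s['joint_pos'])
# knob aim: fingers (tool y) across flats; psi candidates
for psi in np.radians([-95+30*k for k in range(0,13)]):pass
go(*down([.505,.0335,.33],np.radians(-5)))
ims=[]
for n in("top","scene"):
    im=manip.camera(n)[:,:,::-1].copy()
    p=proj(n,PIV+U*.046*np.sin(.42)+[0,0,.046*np.cos(.42)])
    x,y=(p[0]-50).astype(int);ims.append(cv2.resize(im[y:y+100,x:x+100],None,fx=4,fy=4,interpolation=cv2.INTER_CUBIC))
    cv2.circle(ims[-1],tuple(((p[0]-[x,y]+.5)*4).astype(int)),3,(255,0,255),-1)
cv2.imwrite("pics/sw2.png",np.hstack(ims))
E
```

```text
0.08528835846977295 [-0.49120241  0.75428159  0.89590283  2.05102194 -0.2509275   2.52890294]
shift cm [-10.039 -40.656 -11.753] turn deg [ 3.054 23.849 14.219] t 6.1167
```

View pics/sw2.png

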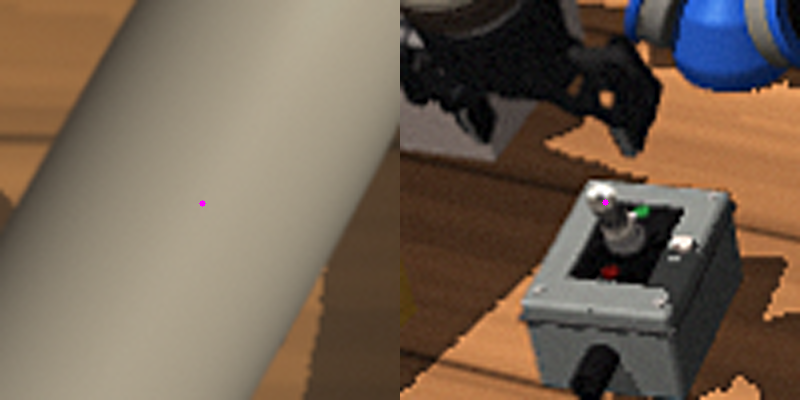

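The lever now leans to the red dot, and its cap falls on the predicted off-position point in the scene crop (605,202). I'm moving on to the knob.

Call:
play_rows:
  plan:
    - [-0.72, -2.9, -0.84, 0, 0, 0, -1]
    - [-0.72, -2.9, -0.84, 0, 0, 0, -1]
    - [-0.72, -2.9, -0.84, 0, 0, 0, -1]
    - [-0.72, -2.9, -0.84, 0, 0, 0, -1]
    - [-0.72, -2.9, -0.84, 0, 0, 0, -1]
    - [-0.72, -2.9, -0.84, 0, 0, 0, -1]
    - [-0.72, -2.9, -0.84, 0, 0, 0, -1]
    - [-0.72, -2.9, -0.84, 0, 0, 0, -1]
    - [-0.72, -2.9, -0.84, 0, 0, 0, -1]
    - [-0.72, -2.9, -0.84, 0, 0, 0, -1]
    - [-0.72, -2.9, -0.84, 0, 0, 0, -1]
    - [-0.72, -2.9, -0.84, 0, 0, 0, -1]
    - [-0.72, -2.9, -0.84, 0, 0, 0, -1]
    - [-0.72, -2.9, -0.84, 0, 0, 0, -1]
    - [0, 0, 0, 0, 4.8, 0, -1]
    - [0, 0, 0, 0, 4.8, 0, -1]
    - [0, 0, 0, 0, 4.8, 0, -1]
    - [0, 0, 0, 0, 4.8, 0, -1]
    - [0, 0, 0, 0, 4.8, 0, -1]

```text
time_s: 7.8
position: [0.5046, 0.0329, 0.4841]
tool_rot: [0.0, 0.997, 0.083, 0.003]
contact_force: [-1.2, -0.0, -0.7]
grip_width: 0.0854
finger_force: 0.0
```

Call:
play_rows:
  plan:
    - [0, 0, 0, 0, 0, -7, -1]
    - [0, 0, 0, 0, 0, -7, -1]
    - [0, 0, 0, 0, 0, -7, -1]
    - [0, 0, 0, 0, 0, -7, -1]
    - [0, 0, 0, 0, 0, -7, -1]
    - [0, 0, 0, 0, 0, -7, -1]
    - [0, 0, 0, 0, 0, -7, -1]
    - [0, 0, 0, 0, 0, -7, -1]
    - [0, 0, 0, 0, 0, -7, -1]
    - [0, 0, 0, 0, 0, -7, -1]
    - [0, 0, 0, 0, 0, -7, -1]
    - [0, 0, 0, 0, 0, -7, -1]
    - [0, 0, 0, 0, 0, -7, -1]
    - [0, 0, 0, 0, 0, -7, -1]
    - [0, 0, 0, 0, 0, -7, -1]
    - [0, 0, 0, 0, 0, -7, -1]
    - [0, 0, 0, 0, 0, -7, -1]
    - [0, 0, 0, 0, 0, -7, -1]
    - [0, 0, 0, 0, 0, -7, -1]
    - [0, 0, 0, 0, 0, -7, -1]

```text
time_s: 9.47
position: [0.5045, 0.0328, 0.4839]
tool_rot: [0.001, 0.26, 0.966, -0.0]
contact_force: [0.4, 0.2, -0.2]
grip_width: 0.0852
finger_force: 0.0
```

```bash
python3 - <<'E'
from h import *
s=manip.read_state();print(s['joint_pos'],s['position'])
go(*down([.505,.0335,.33],np.radians(265)))
E
```

```text
[ 6.50561797e-02  2.47399107e-02  2.67688506e-01  1.81242263e+00
 -1.03353763e-03  5.91911987e-01] [0.50454839 0.03275479 0.48391704]
shift cm [-0.002  0.087 -0.108] turn deg [  -0.101    0.054 -115.187] t 9.4667
```

Call:
play_rows:
  plan:
    - [0, 0.08, 0, 0, 0, -6.78, -1]
    - [0, 0, 0, 0, 0, -6.78, -1]
    - [0, 0, 0, 0, 0, -6.78, -1]
    - [0, 0, 0, 0, 0, -6.78, -1]
    - [0, 0, 0, 0, 0, -6.78, -1]
    - [0, 0, 0, 0, 0, -6.78, -1]
    - [0, 0, 0, 0, 0, -6.78, -1]
    - [0, 0, 0, 0, 0, -6.78, -1]
    - [0, 0, 0, 0, 0, -6.78, -1]
    - [0, 0, 0, 0, 0, -6.78, -1]
    - [0, 0, 0, 0, 0, -6.78, -1]
    - [0, 0, 0, 0, 0, -6.78, -1]
    - [0, 0, 0, 0, 0, -6.78, -1]
    - [0, 0, 0, 0, 0, -6.78, -1]
    - [0, 0, 0, 0, 0, -6.78, -1]
    - [0, 0, 0, 0, 0, -6.78, -1]
    - [0, 0, 0, 0, 0, -6.78, -1]
    - [0, 0, 2, 0, 0, 0, -1]
    - [0, 0, 2, 0, 0, 0, -1]
    - [0, 0, 0, 0, 0, 0, -1]

```text
time_s: 11.13
position: [0.5049, 0.0334, 0.4406]
tool_rot: [-0.002, -0.674, 0.739, 0.001]
contact_force: [-0.7, -0.4, -0.3]
grip_width: 0.0855
finger_force: 0.0
```

```bash
python3 - <<'E'
from h import *
s=manip.read_state();print(s['joint_pos'])
go(*down([.505,.0335,.245],np.radians(265)))
im=manip.camera("scene")[:,:,::-1]
cv2.imwrite("pics/kn.png",cv2.resize(im[120:260,260:440],None,fx=4,fy=4,interpolation=cv2.INTER_CUBIC))
E
```

```text
[ 6.62813988e-02 -3.75716948e-05  1.56128636e-01  1.73026191e+00
 -1.07315267e-03 -1.41245051e+00]
shift cm [-0.018 -0.021  4.055] turn deg [ 0.177 -0.09  -0.275] t 11.1333
```

View pics/kn.png

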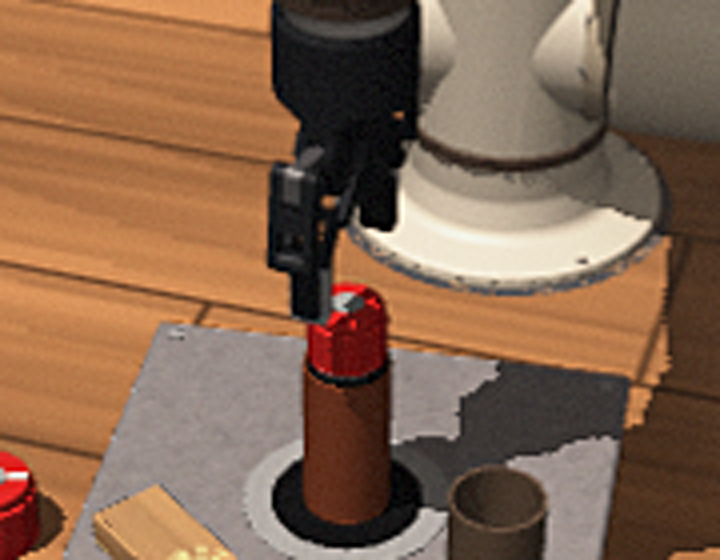

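The open fingers straddle the knob top (crop ~345,300) front and back. I'll descend and grip.

Call:
play_rows:
  plan:
    - [0, 0, 1, 0, 0, 0, -1]
    - [0, 0, 1, 0, 0, 0, -1]
    - [0, 0, 1, 0, 0, 0, -1]
    - [0, 0, 0.6, 0, 0, 0, -1]
    - [0, 0, 0.4, 0, 0, 0, -1]
    - [0, 0, 0, 0, 0, 0, 0.1]
    - [0, 0, 0, 0, 0, 0, 1]
    - [0, 0, 0, 0, 0, 0, 1]
    - [0, 0, 0, 0, 0, 0, 1]
    - [0, 0, 0, 0, 0, 0, 1]
    - [0, 0, 0, 0, 0, 0, 1]
    - [0, 0, 0, 0, 0, 0, 1]
  force: 70

```text
time_s: 12.18
position: [0.5052, 0.0335, 0.4047]
tool_rot: [0.001, -0.674, 0.739, -0.001]
contact_force: [0.3, 0.7, 2.8]
grip_width: 0.0424
finger_force: 71.9
```

```bash
python3 - <<'E'
from h import *
s=manip.read_state();print(s['grip_width'],s['contact_force'],s['wrist_torque'])
go(*down([.505,.0335,.245],np.radians(265)))
E
```

```text
0.04239971923137701 [0.31700051 0.65321185 2.82768542] [-0.03147158 -0.14735526  0.10352412]
shift cm [0.006 0.026 0.473] turn deg [-0.126 -0.038 -0.264] t 12.1833
```

Call:
play_rows:
  plan:
    - [0, 0, -0.01, 0, 0, 3, 1]
    - [0, 0, -0.01, 0, 0, 3, 1]
    - [0, 0, -0.01, 0, 0, 3, 1]
    - [0, 0, -0.012, 0, 0, 3, 1]
    - [0, 0, -0.012, 0, 0, 3, 1]
    - [0, 0, -0.012, 0, 0, 3, 1]

```text
time_s: 12.68
position: [0.505, 0.0336, 0.4052]
tool_rot: [0.0, -0.549, 0.836, -0.001]
contact_force: [-1.3, 0.0, 2.4]
grip_width: 0.0424
finger_force: 72.0
```

```bash
python3 - <<'E'
from h import *
s=manip.read_state();print(s['grip_width'],s['contact_force'],s['wrist_torque'],s['joint_efforts'][5])
go(*down([.505,.0335,.245],np.radians(265)))
E
```

```text
0.04238798242527718 [-1.25125761  0.01604332  2.36861315] [0.03163989 0.24037971 0.08303281] -0.9170793369412422
shift cm [ 0.005 -0.002  0.517] turn deg [ -0.069  -0.03  -18.408] t 12.6833
```

Call:
play_rows:
  plan:
    - [0, 0, -0.02, 0, 0, 5, 1]
    - [0, 0, -0.02, 0, 0, 5, 1]
    - [0, 0, -0.02, 0, 0, 5, 1]
    - [0, 0, -0.02, 0, 0, 5, 1]
    - [0, 0, -0.02, 0, 0, 5, 1]
    - [0, 0, -0.02, 0, 0, 5, 1]
    - [0, 0, -0.02, 0, 0, 5, 1]
    - [0, 0, -0.02, 0, 0, 5, 1]
    - [0, 0, -0.02, 0, 0, 5, 1]
    - [0, 0, -0.02, 0, 0, 5, 1]
    - [0, 0, -0.02, 0, 0, 5, 1]
    - [0, 0, -0.02, 0, 0, 5, 1]

```text
time_s: 13.68
position: [0.5046, 0.0337, 0.4068]
tool_rot: [-0.001, -0.057, 0.998, -0.0]
contact_force: [-3.4, 1.1, -0.9]
grip_width: 0.0424
finger_force: 71.6
```

```bash
python3 - <<'E'
from h import *
s=manip.read_state();print(s['grip_width'],s['contact_force'],s['wrist_torque'],s['joint_efforts'][5])
go(*down([.505,.0335,.245],np.radians(265)))
im=manip.camera("scene")[:,:,::-1]
cv2.imwrite("pics/kn2.png",cv2.resize(im[120:260,260:440],None,fx=4,fy=4,interpolation=cv2.INTER_CUBIC))
E
```

```text
0.04235481764179366 [-3.41052394  1.11659154 -0.86676432] [0.24103768 0.82667901 0.0380181 ] -1.6785675287246704
shift cm [-0.037 -0.02   0.678] turn deg [  0.046  -0.09  -78.504] t 13.6833
```

View pics/kn2.png

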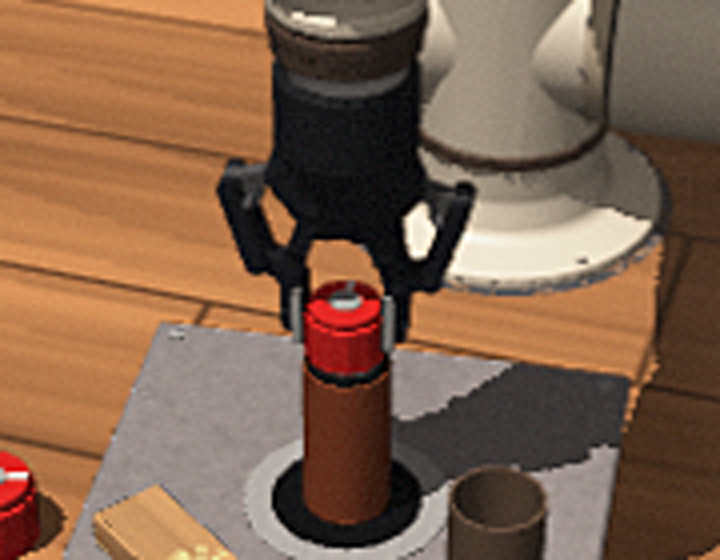

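The mark has turned about 78° with the gripper and now points back towards the robot. I'll keep turning clockwise.

Call:
play_rows:
  plan:
    - [0, 0, -0.04, 0, 0, 6, 1]
    - [0, 0, -0.03, 0, 0, 6, 1]
    - [0, 0, -0.03, 0, 0, 6, 1]
    - [0, 0, -0.03, 0, 0, 6, 1]
    - [0, 0, -0.03, 0, 0, 6, 1]
    - [0, 0, -0.03, 0, 0, 6, 1]
    - [0, 0, -0.03, 0, 0, 6, 1]
    - [0, 0, -0.03, 0, 0, 6, 1]
    - [0, 0, -0.03, 0, 0, 6, 1]
    - [0, 0, -0.03, 0, 0, 6, 1]
    - [0, 0, -0.03, 0, 0, 6, 1]
    - [0, 0, -0.03, 0, 0, 6, 1]

```text
time_s: 14.73
position: [0.5049, 0.0342, 0.4102]
tool_rot: [-0.001, 0.54, 0.842, 0.0]
contact_force: [-1.1, 7.5, -3.5]
grip_width: 0.0425
finger_force: 71.3
```

Call:
play_rows:
  plan:
    - [0, 0, -0.025, 0, 0, 6, 1]
    - [0, 0, -0.025, 0, 0, 6, 1]
    - [0, 0, -0.025, 0, 0, 6, 1]
    - [0, 0, -0.025, 0, 0, 6, 1]
    - [0, 0, -0.025, 0, 0, 6, 1]
    - [0, 0, -0.025, 0, 0, 6, 1]
    - [0, 0, -0.025, 0, 0, 6, 1]
    - [0, 0, -0.025, 0, 0, 6, 1]
    - [0, 0, -0.025, 0, 0, 6, 1]
    - [0, 0, -0.025, 0, 0, 6, 1]
    - [0, 0, 0, 0, 0, 0, 1]

```text
time_s: 15.65
position: [0.5055, 0.0342, 0.4134]
tool_rot: [-0.0, 0.889, 0.458, 0.001]
contact_force: [3.9, 3.5, -1.6]
grip_width: 0.0427
finger_force: 71.6
```

```bash
python3 - <<'E'
from h import *
s=manip.read_state();print(s['grip_width'],s['contact_force'],s['wrist_torque'],s['joint_pos'])
go(*down([.505,.0335,.245],np.radians(265)))
E
```

```text
0.04269710005272472 [ 3.89465952  3.46444368 -1.58970552] [ 1.14538183 -0.69281531  0.04020814] [ 6.73443029e-02 -1.46955442e-02  8.83015599e-02  1.67176356e+00
  1.09169655e-03  2.25724621e+00]
shift cm [-0.092 -0.003  1.34 ] turn deg [ -0.141  -0.109 149.528] t 15.65
```

Call:
play_rows:
  plan:
    - [0, 0, -0.025, 0, 0, 6, 1]
    - [0, 0, -0.025, 0, 0, 6, 1]
    - [0, 0, -0.025, 0, 0, 6, 1]
    - [0, 0, -0.2, 0, 0, 0, 1]
    - [0, 0, -0.3, 0, 0, 0, 1]
    - [0, 0, -0.3, 0, 0, 0, 1]
    - [0, 0, 0, 0, 0, 0, 1]

```text
time_s: 16.23
position: [0.5051, 0.0334, 0.423]
tool_rot: [0.001, 0.949, 0.316, 0.001]
contact_force: [-0.3, 0.0, -0.5]
grip_width: 0.0423
finger_force: 71.6
```

Call:
play_rows:
  plan:
    - [0, 0, -1, 0, 0, 0, 1]
    - [0, 0, -1.5, 0, 0, 0, 1]
    - [0, 0, -1.5, 0, 0, 0, 1]
    - [0, 0, -1.5, 0, 0, 0, 1]
    - [0, 0, -1, 0, 0, 0, 1]
    - [0, 0, 0, 0, 0, 0, 1]
    - [0, 0, 0, 0, 0, 0, 1]

```text
time_s: 16.82
position: [0.5051, 0.0335, 0.4878]
tool_rot: [0.001, 0.949, 0.315, 0.001]
contact_force: [-0.1, -0.7, -1.1]
grip_width: 0.0424
finger_force: 71.6
```

```bash
python3 - <<'E'
from h import *
im=manip.camera("scene")[:,:,::-1]
P=[[.512+.072*np.cos(a),.395+.072*np.sin(a),.03] for a in np.linspace(0,6.28,60)]
im=im.copy()
cv2.polylines(im,[proj("scene",P).astype(np.int32)],True,(255,0,255),1)
cv2.imwrite("pics/l.png",np.hstack([cv2.resize(im[120:260,280:420],(400,400)),cv2.resize(im[250:370,440:560],(400,400))]))
a=rot(manip.read_state()['tool_rot'])
go(manip.read_state()['position']*[0,0,1]+[.512,.395,0],a);go(*down([.512,.395,.04],0))
E
```

```text
shift cm [ 22.177 -28.549  -0.034] turn deg [0. 0. 0.] t 16.8667
shift cm [ 22.17  -28.589  29.17 ] turn deg [ 0.07  -0.036 36.752] t 16.8667
```

View pics/l.png

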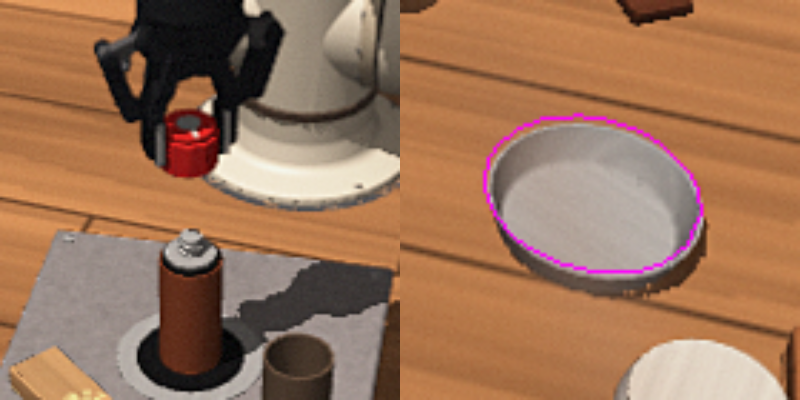

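The knob is free of the spindle and held, and the dish outline matches my estimate within about 3 mm. I'm carrying it over.

Call:
play_rows:
  plan:
    - [1.87, -2.38, 0, 0, 0, 0, 1]
    - [1.87, -2.38, 0, 0, 0, 0, 1]
    - [1.87, -2.38, 0, 0, 0, 0, 1]
    - [1.87, -2.38, 0, 0, 0, 0, 1]
    - [1.87, -2.38, 0, 0, 0, 0, 1]
    - [1.87, -2.38, 0, 0, 0, 0, 1]
    - [1.87, -2.38, 0, 0, 0, 0, 1]
    - [1.87, -2.38, 0, 0, 0, 0, 1]
    - [1.87, -2.38, 0, 0, 0, 0, 1]
    - [1.87, -2.38, 0, 0, 0, 0, 1]
    - [1.87, -2.38, 0, 0, 0, 0, 1]
    - [1.87, -2.38, 0, 0, 0, 0, 1]
    - [0, 0, 0, 0, 0, 0, 1]
    - [0, 0, 3.3, 0, 0, 0, 1]
    - [0, 0, 3.3, 0, 0, 0, 1]
    - [0, 0, 3.3, 0, 0, 0, 1]
    - [0, 0, 3.3, 0, 0, 0, 1]
    - [0, 0, 3.3, 0, 0, 0, 1]
    - [0, 0, 3.3, 0, 0, 0, 1]

```text
time_s: 18.45
position: [0.5166, 0.3921, 0.2866]
tool_rot: [-0.001, 0.948, 0.319, -0.001]
contact_force: [1.0, 0.3, -0.4]
grip_width: 0.0425
finger_force: 71.7
```

Call:
play_rows:
  plan:
    - [0, 0, 2, 0, 0, 0, 1]
    - [0, 0, 2, 0, 0, 0, 1]
    - [0, 0, 2, 0, 0, 0, 1]
    - [0, 0, 1.5, 0, 0, 0, 1]
    - [0, 0, 0, 0, 0, 0, 1]
    - [0, 0, 0, 0, 0, 0, 1]

```text
time_s: 18.95
position: [0.5166, 0.3924, 0.2129]
tool_rot: [-0.001, 0.948, 0.319, -0.001]
contact_force: [-0.1, -0.1, 0.3]
grip_width: 0.0423
finger_force: 71.7
```

```bash
python3 - <<'E'
from h import *
s=manip.read_state();go(s['position']*0+[.514,.396,.19],rot(s['tool_rot']))
print(s['grip_width'])
E
```

```text
shift cm [ 0.015 -0.444  2.288] turn deg [0. 0. 0.] t 18.95
0.04232396681555411
```

Call:
play_rows:
  plan:
    - [0, -0.4, 0.8, 0, 0, 0, 1]
    - [0, 0, 0.8, 0, 0, 0, 1]
    - [0, 0, 0.5, 0, 0, 0, 1]
    - [0, 0, 0.2, 0, 0, 0, 1]
    - [0, 0, 0, 0, 0, 0, 1]
    - [0, 0, 0, 0, 0, 0, 1]

```text
time_s: 19.45
position: [0.5158, 0.3948, 0.1911]
tool_rot: [-0.002, 0.947, 0.321, -0.0]
contact_force: [-0.2, -0.7, -0.8]
grip_width: 0.0422
finger_force: 71.7
```

Call:
play_rows:
  plan:
    - [0, 0, 0, 0, 0, 0, -0.1]
    - [0, 0, 0, 0, 0, 0, -0.2]
    - [0, 0, 0, 0, 0, 0, -0.4]
    - [0, 0, 0, 0, 0, 0, -0.4]
    - [0, 0, 0, 0, 0, 0, -0.4]
    - [0, 0, 0, 0, 0, 0, -0.4]
    - [0, 0, -1, 0, 0, 0, -0.4]
    - [0, 0, -2, 0, 0, 0, -0.4]
    - [0, 0, -3, 0, 0, 0, -0.4]
    - [0, 0, -3, 0, 0, 0, -0.4]
    - [0, 0, -3, 0, 0, 0, -0.4]
    - [0, 0, -3, 0, 0, 0, -0.4]
    - [0, 0, -3, 0, 0, 0, -0.4]
    - [0, 0, 0, 0, 0, 0, -0.4]
    - [0, 0, 0, 0, 0, 0, -0.4]

```text
time_s: 20.7
position: [0.5161, 0.3943, 0.374]
tool_rot: [-0.002, 0.947, 0.321, 0.002]
contact_force: [-0.1, 0.1, -0.8]
grip_width: 0.0599
finger_force: 0.0
```

```bash
python3 - <<'E'
from h import *
im=manip.camera("scene")[:,:,::-1]
cv2.imwrite("pics/f.png",np.hstack([cv2.resize(im[250:370,440:560],(400,400)),cv2.resize(im[165:265,155:255],(400,400))]))
E
```

```text
(no output)
```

View pics/f.png

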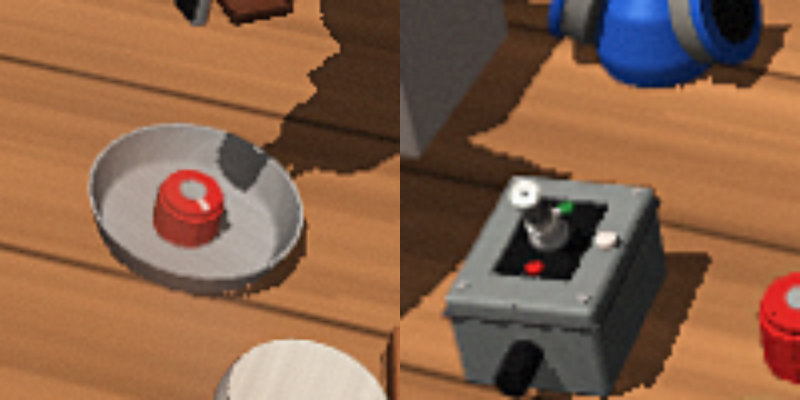

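The knob stands in the dish centre at crop (190,205), and the lever is still over to off.

```bash
python3 -c "
from rig import manip
print(manip.close_job())"
```

```text
the job is handed in; nothing more can be done
None
```

The sander is switched off and the red knob is unscrewed and standing in the steel dish. I handed the job in at about 21 s on the robot's clock, but no verdict came back and I did not directly measure that the switch collar is fully down.

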